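Slide the porous stone and the grid plate over the lip into the shear box

TASK

Load the shear box in the rig for the next test: lay the porous stone flat on the rig's infeed deck in front of the raised lip, then push it along the deck and over the lip so that it drops flat into the pocket under the crosshead. Then do the same with the ribbed grid plate, ribs up, so that it ends flat on top of the stone inside the pocket. Leave the weight, the ring, the loading pad and the jar where they stand.

Things in the scene. Friction and masses are not known exactly. Their poses are not given: they have to be found in the camera images.
- stone: plain grey-brown porous stone, a flat smooth disc 60 mm in diameter and 8 mm thick, about 0.05 kg, lying flat on the desk; origin at the centre of its underside, z up
- grid_plate: brass grid plate, a flat disc 60 mm in diameter, 7 mm high over its ribs (the solid plate is 5 mm thick), about 0.07 kg, lying flat on the desk with the ribs up; origin at the centre of its underside, z up
- rig: the shear box rig, fixed to the desk. Origin on the desk under the pocket's centre; x is the push direction along the lane (deck, then lip, then pocket), y across it, z up. Base 104 wide, x -165 to 50 mm. Brass walls 17 mm thick at the sides (x -50 to 33) and back of the pocket reach z 30; they leave a lane 66 mm wide over the lip
- rig_deck (a point): point on the flat infeed deck's top (z 20 mm in the rig), mid lane, 108 mm before the pocket's centre: a good place to lay a disc. The deck runs from rig x -165 (open end) to -46 mm. Low guides along both sides, top z 30, are 88 mm apart at the open end and narrow to 66 mm at x -50
- rig_lip (a point): middle of the lip's crest at its pocket edge, rig x -33, z 23 mm. The lip crosses the lane: a ramp rises from the deck (z 20) at x -46 to z 23 at x -37, then a flat crest to x -33, then a sheer drop into the pocket
- rig_pocket (a point): centre of the floor of the square 66 x 66 mm pocket (rig x and y -33 to 33), z 5 mm: 15 mm below the deck, 18 mm below the lip's crest. The seated stone's underside is here, the grid plate's 8 mm higher
- rig_crosshead (a point): top of the loading screw on the fixed crosshead, over the pocket, rig x 8, z 74 mm. The crosshead bar, rig x -2 to 18, z 44 to 58 mm, spans the lane on columns at x 8, y +-41 whose nuts and tips reach z 67: a disc cannot be lowered flat into the pocket from above
- weight: black slotted cast weight, disc 70 mm in diameter, 17 mm high, loose bystander; origin at the centre of its underside, z up
- ring: steel cutter ring, 70 mm in diameter, 30 mm high, open in the middle, loose bystander; origin at the centre of its underside, z up
- pad: brass loading pad, disc 59 mm in diameter with a boss, 26 mm high, loose bystander behind the rig; origin at the centre of its underside, z up
- jar: clear jar with a screw cap, 65 mm in diameter, 99 mm high, loose bystander standing to the right of the rig; origin at the centre of its underside, z up
- monitor: the computer screen on its foot, fixed, at the back right; the panel, 540 mm wide and 28 mm thick, hangs from 0.115 to 0.45 m above the desk, centred 38 mm in front (own -x) of the origin, which is under the foot on the desk; its width runs along own y, so keep the gripper and wrist clear of it
There are look-alikes about, which are no part of the job. Several things have the shape of the stone; the one meant has the colours described above.

How it is judged:
On the way, in this order (a step that is already met when the one before it is completed fails the run):
1. the stone lies flat on the infeed deck, wholly before the lip (x of stone in the frame of rig between -0.165 and -0.07 m and y of stone in the frame of rig between -0.025 and 0.025 m and z of stone in the frame of rig between 0.016 and 0.0235 m and angle between stone's own z axis and vertical below 0.08 rad), for 0.2 s.
2. the stone lies flat on the floor of the pocket (horizontal distance between stone and rig_pocket below 0.008 m and z of stone in the frame of rig between 0.0025 and 0.0075 m and angle between stone's own z axis and vertical below 0.06 rad), for 0.2 s.
3. the grid plate lies flat on the infeed deck, wholly before the lip (x of grid_plate in the frame of rig between -0.165 and -0.07 m and y of grid_plate in the frame of rig between -0.025 and 0.025 m and z of grid_plate in the frame of rig between 0.016 and 0.0235 m and angle between grid_plate's own z axis and vertical below 0.08 rad), for 0.2 s.
4. the grid plate lies flat on the stone in the pocket (all of step 2 and horizontal distance between grid_plate and rig_pocket below 0.008 m and z of grid_plate in the frame of rig between 0.0105 and 0.0155 m and angle between grid_plate's own z axis and vertical below 0.06 rad), for 0.2 s.
At the end, for the whole second after the job is handed in: The stone lies flat on the pocket's floor (within 2.5 mm in height, 0.06 rad, 8 mm of the pocket's centre) and the grid plate, ribs up, lies flat on it to the same tolerances, both at rest (all of step 4 and linear speed of each of stone, grid_plate below 0.02 m/s); the robot touches nothing.
It fails at once if the black slotted weight is shifted more than 25 mm (distance of weight from where it was at the start of the episode above 0.025 m).
It fails at once if the steel cutter ring is shifted more than 25 mm (distance of ring from where it was at the start of the episode above 0.025 m).
It fails at once if the brass loading pad is shifted more than 25 mm (distance of pad from where it was at the start of the episode above 0.025 m).
It fails at once if the jar is shifted more than 25 mm (distance of jar from where it was at the start of the episode above 0.025 m).
It also fails if it takes over 72 s, if anything falls off the work surface, if the arm or the gripper's body presses on something with over 40 N, if the wrist force passes 120 N, or if a joint passes its speed limit or range.

ROBOT

A 6-joint arm with a two-finger parallel gripper is mounted at the origin on a cart in front of the work surface, level with it; the furniture and walls round the work are solid. World frame = base frame: x ahead of the robot, y to its left, z up, the work surface at z = 0. Lengths are in m, angles in rad, forces in N, time in s.
With the tool pointing down it reaches from about 0.25 to 0.725 m from the base axis. Payload 4 kg.
Tool frame: the origin (TCP) lies midway between the tips of the shut fingers; the grasp point (between the pads) lies 19 mm behind it; z points along the fingers, y is the line along which they close (so a half turn about z gives the same grasp; the last joint's range is limited). The gripper opens to 85 mm and grips with 20 to 120 N. Pads are 22 mm wide; open, the fingers measure 114 mm over their backs; the gripper's body (76 mm by 85 mm) begins 54 mm behind the grasp point. The pads swing forward as they close: fully open they stand 13 mm farther back than shut.
Start: joints at [1.323, 0.241, 0.005, 1.335, 0, 1.571], TCP at [0.123, 0.485, 0.231] pointing down, gripper open.
Joint ranges: [-2.72, 2.72], [-1.05, 1.87], [-1.09, 1.28], [-1.99, 2.15], [-1.42, 1.44], [-3.14, 3.14]. Speed limits (rad/s): [2.79, 2.79, 3.14, 3.14, 3.14, 3.14].

INTERFACE

Orientations are given as a unit quaternion [x, y, z, w].
In Python, from workcell import get_obs, imaging, workorder gives the robot as it stands.
- The arm moves only by the tool jog_arm, called after "Call:" in YAML: its name, and indented under it one key for each argument. Schema: {"type":"object","properties":{"rows":{"type":"object","properties":{"offsets":{"type":"array","items":{"type":"array","items":{"type":"number"},"minItems":7,"maxItems":7},"minItems":1,"maxItems":10}},"additionalProperties":false,"required":["offsets"]},"only":{"type":"string"},"quiet":{"type":"boolean"},"lines":{"type":"string"}},"required":["rows"],"additionalProperties":false}. rows is an object whose key "offsets" holds a list of rows, 1 to 10 of them, each of 7 numbers: a rotation vector rx, ry, rz in a scale on which 1.0 is pi rad, then dx, dy, dz in parts of the range, where 1.0 means 60 cm, then the finger opening in m; each row is the pose to reach, as a shift and turn from the pose commanded when the call began, along the tool's axes at that moment; what a row does not reach only later rows make up. A row lasts 1/8 s, in which the tool goes at most 0.0625 m and 0.188 rad, less where a joint would pass 70% of its speed; a pose out of reach is approached as far as the arm can. The fingers move at their own pace and stop on an object; the grip force is fixed at half the most. Time passes only in rows, so rows that do not move let the fingers close. The tool returns the time, the measured TCP pose, the force, the opening and the grip force at its end. only (a regular expression) keeps the lines of the reply that match it, lines (a string "A,B") keeps lines A to B, and quiet returns only ok. No shift or turn number may pass 1 either way. Input that does not fit is refused with a message, and nothing moves.
- get_obs(): the state, without advancing time (a new reading comes with each control period).
- imaging.camera(name): name is "scene" or "side" or "wrist"; returns (picture, depth): 384x512x3 uint8, red, green, blue; 384x512 float32, m along the optical axis (not along the pixel's ray), 0 where there is no reading.
- imaging.calibration(name): a dict with "mtx" (3x3 intrinsics, pixels), "R" (3x3) and "t" (3): a world point X has camera coordinates R X + t. Camera axes: x right, y down, z forward; pixel columns grow to the right and rows downward; lengths in m; the calibration is good to about 2 mm. A picture is of the moment at which its call begins: read the wrist's pose just before it. calibration takes no time and is no camera call; for the wrist camera it gives the pose at the moment of the call.
- workorder.job_done(): hands the job in; it is judged then, once.
The state is a dict: "clock": time; "joint_pos": joint angles; "joint_vel": joint speeds; "tau": joint torques, N m; "eef_pos": TCP position; "tool_rot": TCP orientation; "ft_force": force on the tool from outside, world axes, zero at the start; "ft_torque": the same for the moment, N m; "grip_width": finger opening in m; "grasp_force": force on a finger pad.
Only numpy, scipy, OpenCV 4.12 (cv2) and the standard library are available. Lean on these libraries where they do the work, as an engineer would, in place of code of your own. Each camera call takes 0.05 s, during which the arm holds its last target. There are 200 camera calls.

## Working session

There is one attempt and no reset: what is moved stays moved. The work goes in short steps, Python scripts to look and compute and a tool call to move; the robot and the scene stay as the last step left them, time stands still between calls to the robot, and variables do not carry over. Pictures are saved under pics/ and viewed, at most 13 in all, crops included, and the job is handed in when it is done.

```bash
ls; mkdir -p pics
```

Run:
```python
from workcell import get_obs, imaging
import cv2,numpy as np
o=get_obs();print(o['clock'],o['eef_pos'],o['tool_rot'],o['grip_width'],o['ft_force'])
for n in['scene','side']:
    p,d=imaging.camera(n);cv2.imwrite(f'pics/{n}0.png',p[:,:,::-1]);np.savez(f'{n}0.npz',p=p,d=d,**imaging.calibration(n))
    c=imaging.calibration(n);print(n,-c['R'].T@c['t'],c['R'][2])
a=cv2.imread('pics/scene0.png');cv2.imwrite('pics/scene0b.png',cv2.resize(a,(800,600),interpolation=2))
a=cv2.imread('pics/side0.png');cv2.imwrite('pics/side0b.png',cv2.resize(a,(800,600),interpolation=2))
```

```text
pics
0.0 [0.12247927 0.48408701 0.23039633] [ 1.23586991e-01  9.92333156e-01 -1.06873408e-03 -1.41331083e-04] 0.08569386480620353 [ 0.07566722 -0.15334863 -0.72511359]
scene [ 0.21768845 -0.54689722  0.78799942] [ 0.360596    0.56522626 -0.74195   ]
side [0.56572931 0.85137001 0.46092159] [-0.01449835 -0.91824836 -0.3957395 ]
```

View pics/scene0b.png

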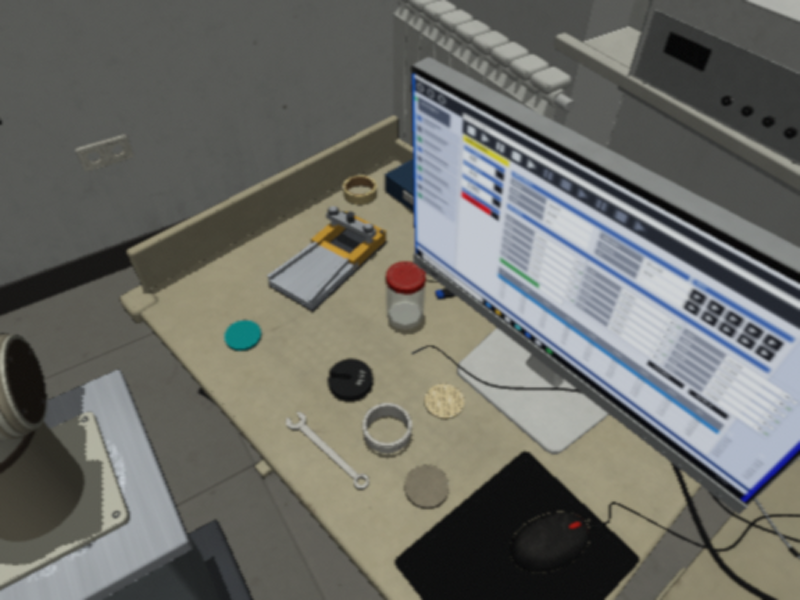

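View pics/side0b.png

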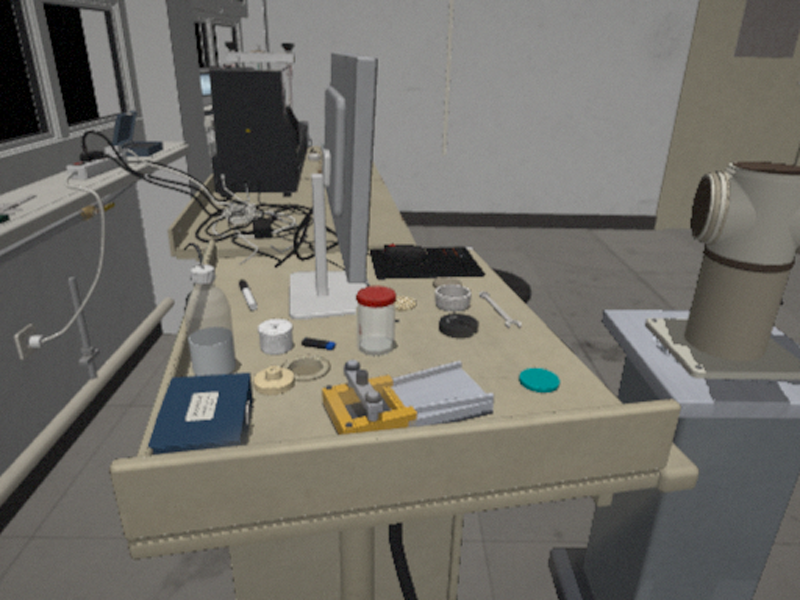

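The stone is likely the grey-brown disc at (427,486) in the scene view. The rig is around (330,260), the weight at (350,380), the ring at (387,428) and the jar at (405,295). The beige speckled disc at (445,400) and the ring-like thing at side (307,367) need a closer look.

Create h.py:
```python
import numpy as np,cv2
from workcell import get_obs, imaging
def load(f): return dict(np.load(f))
def depth_pt(s,u,v):
    K,R,t=s['mtx'],s['R'],s['t']; z=s['d'][int(round(v)),int(round(u))]
    return R.T@(z*np.linalg.inv(K)@[u,v,1]-t)
def plane_pt(s,u,v,z):
    K,R,t=s['mtx'],s['R'],s['t']; r=R.T@np.linalg.inv(K)@[u,v,1]; c=-R.T@t
    return c+r*(z-c[2])/r[2]
def cloud(s):
    h,w=s['d'].shape; u,v=np.meshgrid(np.arange(w),np.arange(h))
    P=np.stack([u,v,np.ones_like(u)],-1)@np.linalg.inv(s['mtx']).T*s['d'][...,None]
    return (P-s['t'])@s['R']
```

Run:
```python
from h import *
s=load('scene0.npz');q=load('side0.npz')
p=s['p'][:,:,::-1]; a=cv2.resize(p[100:330,150:310],None,fx=2.6,fy=2.6,interpolation=2)
b=cv2.resize(q['p'][200:290,90:370,::-1],None,fx=1.35,fy=1.35,interpolation=2)
c=np.zeros((600,800,3),'u1');c[:a.shape[0],:a.shape[1]]=a;c[:b.shape[0],418:418+b.shape[1]]=b[:,:382]
cv2.imwrite('pics/crop1.png',c)
for n,u,v in [('stone',427,486),('speck',445,400),('rear',360,190),('weight',350,380),('jar',405,275),('teal',243,335),('deck',312,285),('openendL',270,280),('desk',300,380)]:
    print(n,depth_pt(s,u*.64,v*.64).round(4))
for n,u,v in [('pad',273,380),('flat',307,367)]: print(n,depth_pt(q,u*.64,v*.64).round(4))
```

```text
stone [ 0.448  -0.2677  0.0099]
speck [ 0.5492 -0.1679  0.0046]
rear [6.973e-01 3.424e-01 1.000e-04]
weight [ 0.4429 -0.0673  0.0157]
jar [0.589  0.0067 0.1001]
teal [0.3411 0.1088 0.0061]
deck [0.483  0.1366 0.0199]
openendL [0.4273 0.1886 0.0174]
desk [ 3.818e-01 -1.640e-02  2.000e-04]
pad [0.7345 0.1399 0.0147]
flat [ 0.6971  0.0626 -0.0088]
```

View pics/crop1.png

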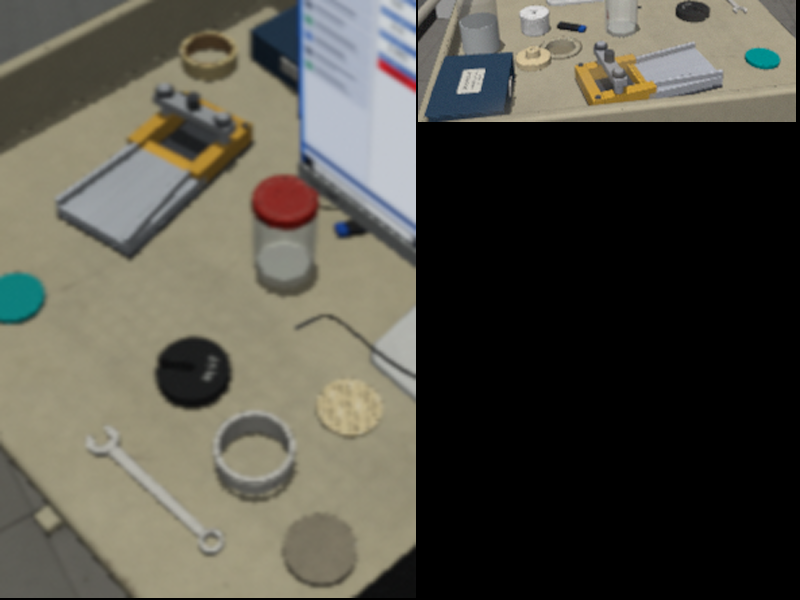

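Crop: the stone is the grey-brown disc (scene 273,311). The beige, mottled disc at (285,256) may be the grid plate. I'll fit the rig pose and disc centres from the depth cloud, and then check with the wrist camera.

Run:
```python
from h import *
s=load('scene0.npz');X=cloud(s);q=load('side0.npz');Y=cloud(q)
def disc(name,u,v,r,zlo,zhi):
    c=depth_pt(s,u*.64,v*.64);m=(np.hypot(X[...,0]-c[0],X[...,1]-c[1])<r)&(X[...,2]>zlo)&(X[...,2]<zhi)
    p=X[m];cc,rad=cv2.minEnclosingCircle(p[:,:2].astype(np.float32));print(name,len(p),cc,rad,np.median(p[:,2]),p[:,2].std(),s['p'][m].mean(0).round())
disc('stone',427,486,.045,.004,.02);disc('speck',445,400,.045,.0035,.02);disc('teal',243,335,.045,.0035,.02)
# rig
for n,C,D in(('scene',X,s),('side',Y,q)):
    m=(C[...,0]>.40)&(C[...,0]<.75)&(C[...,1]>.08)&(C[...,1]<.36)&(C[...,2]>.012)&(C[...,2]<.034)
    if n=='side': m&=(C[...,0]<.69)
    m=m.astype('u1');k,l,st,_=cv2.connectedComponentsWithStats(m);i=1+st[1:,4].argmax();P=C[l==i]
    print(n,len(P),cv2.minAreaRect((P[:,:2]*1000).astype(np.float32)),P[:,:2].min(0),P[:,:2].max(0))
    d=P[np.abs(P[:,2]-.020)<.0015];print('deck',len(d),cv2.minAreaRect((d[:,:2]*1000).astype(np.float32)))
    col=D['p'][l==i].astype(int);o=P[(col[:,0]-col[:,2]>70)&(P[:,2]>.026)];print('orange',len(o),cv2.minAreaRect((o[:,:2]*1000).astype(np.float32)),np.median(o[:,2]))
    m=(C[...,0]>.5)&(C[...,0]<.68)&(C[...,1]>.1)&(C[...,1]<.36)&(C[...,2]>.042)&(C[...,2]<.08)
    P=C[m];print('bar',len(P),P[:,:2].min(0),P[:,:2].max(0),P.mean(0)); 
    t=P[P[:,2]>.061];print(cv2.minAreaRect((t[:,:2]*1000).astype(np.float32)),np.round(t.mean(0),4))
```

```text
stone 624 (0.4492684006690979, -0.2735510766506195) 0.03838174417614937 0.007775057683578557 0.0013389848118767627 [120. 113.  96.]
speck 350 (0.5450917482376099, -0.17188280820846558) 0.03431081771850586 0.0052124485629093786 0.0012133307120902458 [177. 165. 129.]
teal 357 (0.34041765332221985, 0.11113136261701584) 0.031065937131643295 0.00751433190594199 0.001476885036365003 [ 22. 124. 120.]
scene 1679 ((540.57958984375, 187.64669799804688), (216.53811645507812, 104.50557708740234), 22.026477813720703) [0.42299997 0.10067973] [0.65734077 0.25430601]
deck 671 ((539.8632202148438, 185.607177734375), (213.5111541748047, 101.08614349365234), 21.856760025024414)
orange 171 ((595.2538452148438, 207.64682006835938), (99.92390441894531, 99.32796478271484), 22.2253360748291) 0.029321906121235166
bar 548 [0.50065341 0.15991099] [0.63109015 0.35990117] [0.57301387 0.27218803 0.05963872]
((564.7676391601562, 256.3252868652344), (96.90985107421875, 202.703369140625), 9.488815307617188) [0.5672 0.2897 0.0689]
side 2725 ((540.636962890625, 187.86569213867188), (215.76205444335938, 103.59530639648438), 21.663047790527344) [0.42277632 0.10194738] [0.65830465 0.27375534]
deck 707 ((539.3074951171875, 191.07699584960938), (215.65206909179688, 97.1528091430664), 22.962247848510742)
orange 599 ((594.2509155273438, 210.42437744140625), (98.60649108886719, 100.7765121459961), 21.568370819091797) 0.030805139409162737
bar 437 [0.50135373 0.16827431] [0.62874833 0.35994201] [0.59956756 0.22381974 0.06078664]
((570.4447631835938, 268.404541015625), (30.65364646911621, 227.31259155273438), 29.36479377746582) [0.5998 0.218  0.0673]
```

Run:
```python
from h import *
s=load('scene0.npz');X=cloud(s)
for u,v in [(430,250),(430,90),(560,345),(740,480),(700,300)]: print(depth_pt(s,u*.64,v*.64).round(3))
c=imaging.calibration('wrist');o=get_obs()
from scipy.spatial.transform import Rotation as R
T=R.from_quat(o['tool_rot']);cam=-c['R'].T@c['t'];print('cam in tool',T.inv().apply(cam-o['eef_pos']),'axes',T.inv().apply(c['R']).round(2),c['mtx'][0,0])
d=np.array([.46,-.23,.25])-o['eef_pos'];print(T.inv().apply(d))
```

```text
[ 0.61  -0.027  0.17 ]
[ 0.596 -0.026  0.429]
[ 0.649 -0.261  0.173]
[ 0.687 -0.5    0.173]
[ 0.659 -0.381  0.367]
cam in tool [ 0.07514587  0.00110803 -0.14230655] axes [[-0.    1.    0.  ]
 [-0.96 -0.   -0.3 ]
 [-0.3  -0.    0.96]] 300.4169865300333
[-0.50239118 -0.60958267 -0.01834629]
```

The manual's scale: shifts go in shares of 60 cm and turns go in shares of pi rad. Converting my numbers, -0.3 m / 0.6 = -0.5, -0.25 m / 0.6 = -0.4167.

Call:
jog_arm:
  rows: {"offsets":[[0,0,0,-0.4167,-0.5,-0.0167,0.085],[0,0,0,-0.4167,-0.5,-0.0167,0.085],[0,0,0,-0.4167,-0.5,-0.0167,0.085],[0,0,0,-0.4167,-0.5,-0.0167,0.085],[0,0,0,-0.4167,-0.5,-0.0167,0.085],[0,0,0,-0.4167,-0.5,-0.0167,0.085],[0,0,0,-0.4167,-0.5,-0.0167,0.085]]}

```text
clock: 0.98
eef_pos: [0.2921, 0.1294, 0.2413]
tool_rot: [0.127, 0.992, -0.0, 0.0]
ft_force: [-0.0, -0.9, -0.2]
grip_width: 0.0849
grasp_force: 0.0
```

Call:
jog_arm:
  rows: {"offsets":[[0,0,0,-0.4167,-0.5167,-0.0167,0.085],[0,0,0,-0.4167,-0.5167,-0.0167,0.085],[0,0,0,-0.4167,-0.5167,-0.0167,0.085],[0,0,0,-0.4167,-0.5167,-0.0167,0.085],[0,0,0,-0.4167,-0.5167,-0.0167,0.085],[0,0,0,-0.4167,-0.5167,-0.0167,0.085],[0,0,0,-0.4167,-0.5167,-0.0167,0.085],[0,0,0,-0.4167,-0.5167,-0.0167,0.085]]}

```text
clock: 1.98
eef_pos: [0.4577, -0.2307, 0.2501]
tool_rot: [0.125, 0.992, 0.0, -0.001]
ft_force: [-0.6, 0.9, -0.4]
grip_width: 0.0851
grasp_force: 0.0
```

Run:
```python
from h import *
c=imaging.calibration('wrist');p,d=imaging.camera('wrist');np.savez('w1.npz',p=p,d=d,**c)
cv2.imwrite('pics/w1.png',cv2.resize(p[:,:,::-1],(800,600),interpolation=2))
```

```text
(no output)
```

View pics/w1.png

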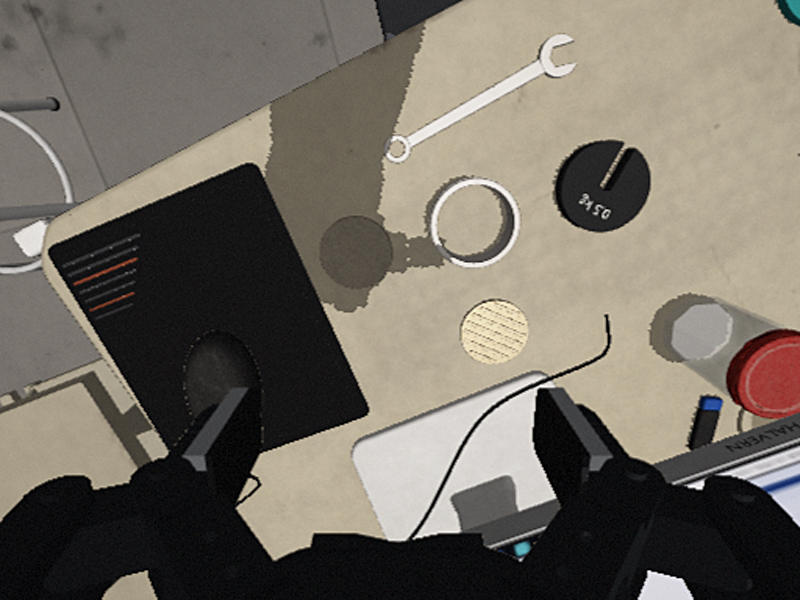

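The wrist picture shows the stone at (357,252), the grid plate with ribs up at (495,331), the ring at (475,222) and the weight at (603,186). Next I'll compute accurate centres.

Run:
```python
from h import *
from scipy.optimize import least_squares
s=load('w1.npz');X=cloud(s)
for n,u,v,z in(('stone',357,252,.008),('grid',495,331,.006),('ring',475,221,.03),('weight',603,186,.017)):
    a=plane_pt(s,u*.64,v*.64,z)
    r=.045
    m=(np.hypot(*(X[...,:2]-a[:2]).transpose(2,0,1))<r)&(X[...,2]>.0035)
    p=X[m];print(n,a.round(4),len(p),cv2.minAreaRect((p[:,:2]*1000).astype('f4')),np.median(p[:,2]), p[:,:2].mean(0))
m=(X[...,2]<.003)&(X[...,2]>-.01)&(X[...,0]>.3)&(X[...,0]<.55);print(np.median(X[m][:,2]))
o=get_obs();print(o['eef_pos'],o['tool_rot'])
```

```text
stone [ 0.4477 -0.261   0.008 ] 21174 ((445.12152099609375, -262.47418212890625), (73.12788391113281, 62.12997817993164), 42.41667556762695) 0.321928099905805 [ 0.44042733 -0.26331315]
grid [ 0.5454 -0.1631  0.006 ] 1270 ((546.8145141601562, -163.6672821044922), (58.634063720703125, 58.65106964111328), 24.772830963134766) 0.0048113601126333555 [ 0.54635757 -0.16344804]
ring [ 0.4434 -0.164   0.03  ] 15972 ((446.9615478515625, -166.75393676757812), (69.55313110351562, 76.18429565429688), 33.43994140625) 0.31763515300350076 [ 0.46062085 -0.17939519]
weight [ 0.4437 -0.0606  0.017 ] 2666 ((444.7694396972656, -58.02111053466797), (69.98817443847656, 67.96190643310547), 74.33223724365234) 0.015679852001741948 [ 0.44409415 -0.05983111]
-0.0002836582670856073
[ 0.45722578 -0.22942042  0.25036857] [ 1.24205555e-01  9.92255818e-01  5.41297208e-04 -1.03862165e-03]
```

Converted, 0.12 m / 0.6 = 0.2, -0.036 m / 0.6 = -0.06, 0.94 rad / 3.1416 = 0.2992.

Call:
jog_arm:
  rows: {"offsets":[[0,0,0.2992,0,-0.06,0.2,0.085],[0,0,0.2992,0,-0.06,0.2,0.085],[0,0,0.2992,0,-0.06,0.2,0.085],[0,0,0.2992,0,-0.06,0.2,0.085],[0,0,0.2992,0,-0.06,0.2,0.085],[0,0,0.2992,0,-0.06,0.2,0.085],[0,0,0.2992,0,-0.06,0.2,0.085]]}

```text
clock: 2.9
eef_pos: [0.4488, -0.2633, 0.1316]
tool_rot: [0.558, 0.83, 0.0, 0.0]
ft_force: [0.1, -0.8, -0.2]
grip_width: 0.0849
grasp_force: 0.0
```

Add to h.py:
```python
from scipy.spatial.transform import Rotation
def rel(target):
    o=get_obs();T=Rotation.from_quat(o['tool_rot']);e=o['eef_pos']
    ax=T.apply([1,0,0]);ay=T.apply([0,1,0])
    print('eef',np.round(e,4),'toolx az %.3f tooly az %.3f'%(np.arctan2(ax[1],ax[0]),np.arctan2(ay[1],ay[0])),'tilt',np.round(T.apply([0,0,1])[:2],4))
    print('tool delta',T.inv().apply(np.asarray(target)-e).round(4))
def discfit(s,a,z,rmax=.04,tol=.003):
    X=cloud(s);m=(np.hypot(X[...,0]-a[0],X[...,1]-a[1])<rmax)&(abs(X[...,2]-z)<tol);p=X[m]
    c,r=cv2.minEnclosingCircle(p[:,:2].astype('f4'));return len(p),np.round(c,4),round(r,4),np.median(p[:,2]).round(4),np.round((p.min(0)+p.max(0))/2,4)
```

Run:
```python
from h import *
c=imaging.calibration('wrist');p,d=imaging.camera('wrist');s=dict(p=p,d=d,**c);np.savez('w2.npz',**s)
cv2.imwrite('pics/w2.png',cv2.resize(p[:,:,::-1],(800,600),interpolation=2))
print(discfit(s,(.448,-.264),.008));rel([.448,-.264,-.002])
```

```text
(3231, array([ 0.4485, -0.2624]), 0.0305, np.float64(0.0079), array([ 0.4486, -0.2622,  0.0076]))
eef [ 0.4489 -0.2635  0.1316] toolx az 1.957 tooly az 0.386 tilt [ 0.0002 -0.0001]
tool delta [-1.000e-04 -1.000e-03  1.336e-01]
```

View pics/w2.png

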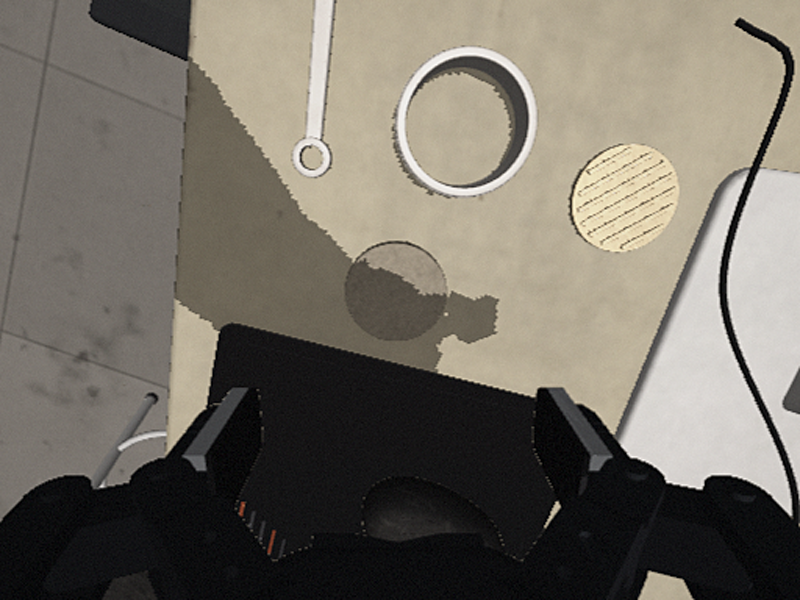

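The stone sits midway between the fingers at (397,291), at world (0.4485,-0.2623). I'll descend and grasp.

Converted, 0.132 m / 0.6 = 0.22, 0.001 m / 0.6 = 0.0017.

Call:
jog_arm:
  rows: {"offsets":[[0,0,0,0.0017,0,0.1,0.085],[0,0,0,0.0017,0,0.2,0.085],[0,0,0,0.0017,0,0.22,0.085],[0,0,0,0.0017,0,0.22,0.085],[0,0,0,0.0017,0,0.22,0.05],[0,0,0,0.0017,0,0.22,0.05],[0,0,0,0.0017,0,0.22,0.05],[0,0,0,0.0017,0,0.22,0.05],[0,0,0,0.0017,0,0.22,0.05]]}

```text
clock: 4.08
eef_pos: [0.4504, -0.2645, 0.0027]
tool_rot: [0.56, 0.829, 0.0, 0.003]
ft_force: [-1.8, 1.2, 9.5]
grip_width: 0.0538
grasp_force: 61.0
```

Run:
```python
from h import *
s=load('w2.npz');print(discfit(s,(.546,-.164),.006))
```

```text
(3649, array([ 0.5475, -0.1636]), 0.0302, np.float64(0.0048), array([ 0.5474, -0.1638,  0.0058]))
```

Width 54 mm is less than the 60 mm disc, so I'll lift slightly and look.

Call:
jog_arm:
  rows: {"offsets":[[0,0,0,0,0,-0.05,0.05],[0,0,0,0,0,-0.1,0.05],[0,0,0,0,0,-0.1,0.05]]}

```text
clock: 4.45
eef_pos: [0.4514, -0.2649, 0.0634]
tool_rot: [0.56, 0.829, 0.0, 0.004]
ft_force: [-0.0, -1.2, -0.8]
grip_width: 0.0535
grasp_force: 62.9
```

Run:
```python
from h import *
c=imaging.calibration('wrist');p,d=imaging.camera('wrist');s=dict(p=p,d=d,**c);np.savez('w3.npz',**s)
a=cv2.resize(p[:,:,::-1],(400,300),interpolation=cv2.INTER_AREA)
p,d=imaging.camera('scene');b=cv2.resize(p[250:360,200:350,::-1],(400,300),interpolation=2);np.savez('s3.npz',p=p,d=d,**imaging.calibration('scene'))
cv2.imwrite('pics/w3.png',np.hstack([a,b]))
```

```text
(no output)
```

View pics/w3.png

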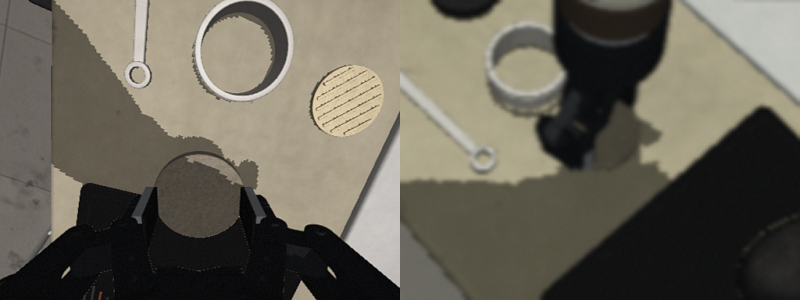

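Run:
```python
from h import *
s=load('w3.npz');X=cloud(s);o=get_obs();T=Rotation.from_quat(o['tool_rot'])
Y=(X-o['eef_pos'])@T.as_matrix()
u=np.zeros((384,512),'u1');cv2.ellipse(u,(256,247),(42,45),0,0,360,1,-1)
m=(u>0)&(Y[...,2]>-.04)&(Y[...,2]<.03);p=Y[m]
A=np.c_[p[:,:2],np.ones(len(p))];k=np.linalg.lstsq(A,p[:,2],rcond=None)[0];r=p[:,2]-A@k;g=abs(r)<.004
k=np.linalg.lstsq(A[g],p[g,2],rcond=None)[0];print('plane',k,g.sum(),r[g].std())
B=np.abs(Y[...,2]-Y[...,0]*k[0]-Y[...,1]*k[1]-k[2])<.003;B&=(abs(Y[...,0])<.05)&(abs(Y[...,1])<.027)
q=Y[B];print(q.min(0),q.max(0))
ys=[(y,q[abs(q[:,1]-y)<.002][:,0].min(),q[abs(q[:,1]-y)<.002][:,0].max()) for y in(-.02,-.01,0,.01,.02)];print(np.round(ys,4))
```

```text
plane [ 0.02173096 -0.00242507 -0.0079887 ] 6041 0.0005817710335526303
[-0.02971504 -0.02606409 -0.01117597] [ 0.03070005  0.02699805 -0.00436461]
[[-0.02   -0.0206  0.0219]
 [-0.01   -0.0275  0.0285]
 [ 0.     -0.0291  0.0305]
 [ 0.01   -0.0287  0.0302]
 [ 0.02   -0.0251  0.0262]]
```

The stone is held level and centred (the opening reading is just biased). I'll carry it over the deck.

Converted, 0.386 m / 0.6 = 0.6433, -0.09 m / 0.6 = -0.15.

Call:
jog_arm:
  rows: {"offsets":[[0,0,0,0,0,-0.1,0.05],[0,0,0,0.1667,0.0833,-0.15,0.05],[0,0,0,0.6433,0.3317,-0.15,0.05],[0,0,0,0.6433,0.3317,-0.15,0.05],[0,0,0,0.6433,0.3317,-0.15,0.05],[0,0,0,0.6433,0.3317,-0.15,0.05],[0,0,0,0.6433,0.3317,-0.15,0.05],[0,0,0,0.6433,0.3317,-0.15,0.05],[0,0,0,0.6433,0.3317,-0.15,0.05],[0,0,0,0.6433,0.3317,-0.15,0.05]]}

```text
clock: 5.8
eef_pos: [0.4879, 0.1689, 0.1481]
tool_rot: [0.559, 0.829, -0.001, -0.001]
ft_force: [-0.4, -0.6, -1.1]
grip_width: 0.0534
grasp_force: 63.5
```

Run:
```python
from h import *
rel([.4909,.1678,.025])
c=imaging.calibration('wrist');p,d=imaging.camera('wrist');s=dict(p=p,d=d,**c);np.savez('w4.npz',**s)
cv2.imwrite('pics/w4.png',cv2.resize(p[:,:,::-1],(800,600),interpolation=2))
```

```text
eef [0.4879 0.1689 0.1481] toolx az 1.955 tooly az 0.384 tilt [-0.0025 -0.0014]
tool delta [-0.0021  0.0027  0.1231]
```

View pics/w4.png

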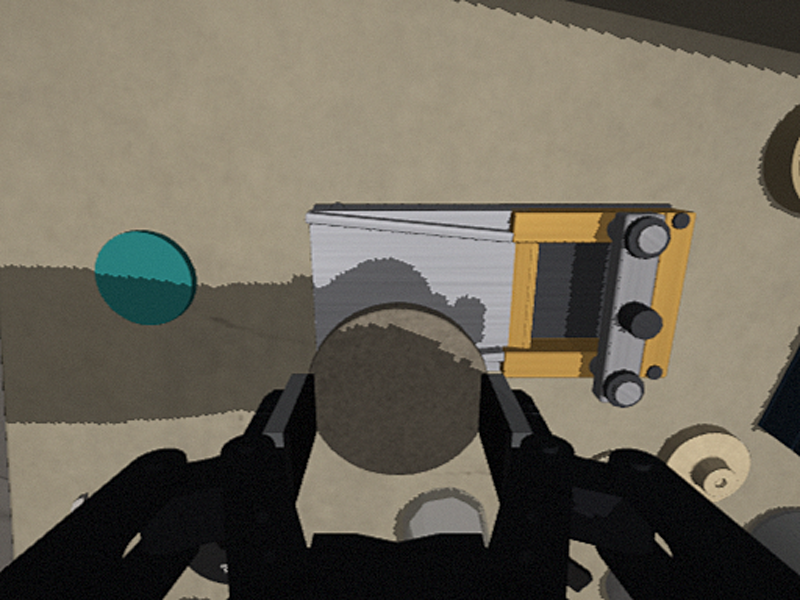

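The rig is aligned with the picture axes, and the stone is held over the deck at (400,390). Lowering.

Run:
```python
from h import *
s=load('w4.npz');X=cloud(s)
m=(X[...,0]>.40)&(X[...,0]<.68)&(X[...,1]>.08)&(X[...,1]<.30)&(X[...,2]>.012)&(X[...,2]<.034)
k,l,st,_=cv2.connectedComponentsWithStats(m.astype('u1'));i=1+st[1:,4].argmax();P=X[l==i]
print(cv2.minAreaRect((P[:,:2]*1000).astype('f4')))
d=P[abs(P[:,2]-.02)<.002];print(np.median(d[:,2]))
```

```text
((525.1702270507812, 183.15045166015625), (179.85537719726562, 99.40277862548828), 22.061071395874023)
0.019636477427151775
```

Call:
jog_arm:
  rows: {"offsets":[[0,0,0,-0.0033,0.005,0.1,0.05],[0,0,0,-0.0033,0.005,0.1833,0.05],[0,0,0,-0.0033,0.005,0.2,0.05],[0,0,0,-0.0033,0.005,0.205,0.05],[0,0,0,-0.0033,0.005,0.205,0.05]]}

```text
clock: 6.48
eef_pos: [0.4941, 0.1685, 0.0282]
tool_rot: [0.56, 0.829, 0.001, 0.001]
ft_force: [-0.7, -0.0, -0.5]
grip_width: 0.0536
grasp_force: 63.5
```

Converted, 0.003 m / 0.6 = 0.005.

Call:
jog_arm:
  rows: {"offsets":[[0,0,0,0,0,0.005,0.05],[0,0,0,0,0,0.005,0.05]]}

```text
clock: 6.72
eef_pos: [0.493, 0.1687, 0.0242]
tool_rot: [0.56, 0.829, 0.001, 0.001]
ft_force: [0.0, -0.5, -0.4]
grip_width: 0.0536
grasp_force: 63.5
```

Call:
jog_arm:
  rows: {"offsets":[[0,0,0,0,0,0.0033,0.05],[0,0,0,0,0,0.0033,0.05]]}

```text
clock: 6.98
eef_pos: [0.4931, 0.1686, 0.0228]
tool_rot: [0.56, 0.829, 0.001, 0.001]
ft_force: [-2.2, -0.4, 6.8]
grip_width: 0.0536
grasp_force: 66.3
```

Contact. Release with a small opening, then rise clear.

Converted, -0.09 m / 0.6 = -0.15, -0.03 m / 0.6 = -0.05.

Call:
jog_arm:
  rows: {"offsets":[[0,0,0,0,0,-0.0017,0.072],[0,0,0,0,0,-0.0017,0.072],[0,0,0,0,0,-0.0017,0.072],[0,0,0,0,0,-0.05,0.072],[0,0,0,0,0,-0.15,0.072],[0,0,0,0,0,-0.15,0.072]]}

```text
clock: 7.72
eef_pos: [0.4962, 0.1697, 0.1161]
tool_rot: [0.56, 0.829, 0.004, 0.003]
ft_force: [1.1, 0.3, -0.4]
grip_width: 0.0716
grasp_force: 0.0
```

Run:
```python
from h import *
c=imaging.calibration('wrist');p,d=imaging.camera('wrist');s=dict(p=p,d=d,**c);np.savez('w5.npz',**s)
X=cloud(s)
f=discfit(s,(.494,.169),.028,tol=.003);print(f)
O=np.array([.59395,.2092]);a=.382;Rz=np.array([[np.cos(a),np.sin(a)],[-np.sin(a),np.cos(a)]])
print('rig xy',Rz@(f[1]-O));rel([*(O+Rz.T@[-.160,0]),.10])
```

```text
(4306, array([0.4941, 0.1689]), 0.0399, np.float64(0.0279), array([0.4934, 0.1686, 0.0279]))
rig xy [-0.10767582 -0.00017342]
eef [0.4944 0.1691 0.1137] toolx az 1.954 tooly az 0.383 tilt [0.0055 0.0019]
tool delta [ 0.0001 -0.0528  0.0134]
```

The stone is on the deck at rig x −108, y 0. Now I'll rotate 90°, partly close the fingers and go behind it.

Converted, -0.052 m / 0.6 = -0.0867, -1.571 rad / 3.1416 = -0.5001.

Call:
jog_arm:
  rows: {"offsets":[[0,0,-0.5001,0,-0.0867,0,0.025],[0,0,-0.5001,0,-0.0867,0,0.025],[0,0,-0.5001,0,-0.0867,0,0.025],[0,0,-0.5001,0,-0.0867,0,0.025],[0,0,-0.5001,0,-0.0867,0,0.025],[0,0,-0.5001,0,-0.0867,0,0.025],[0,0,-0.5001,0,-0.0867,0,0.025],[0,0,-0.5001,0,-0.0867,0,0.025],[0,0,-0.5001,0,-0.0867,0,0.025],[0,0,-0.5001,0,-0.0867,0,0.025]]}

```text
clock: 9.02
eef_pos: [0.4431, 0.1486, 0.1099]
tool_rot: [-0.19, 0.982, -0.0, -0.001]
ft_force: [-0.5, -0.6, -0.0]
grip_width: 0.025
grasp_force: 0.0
```

Add to h.py:
```python
O=np.array([.59395,.2092]);A=.382;RZ=np.array([[np.cos(A),np.sin(A)],[-np.sin(A),np.cos(A)]])
def rig(xy): return (RZ@(np.asarray(xy)[:2]-O)).round(4)
def world(x,y,z): return [*(O+RZ.T@[x,y]),z]
```

```bash
python3 -c "
from h import *
rel(world(-.159,0,.022));print(rig(get_obs()['eef_pos']),get_obs()['grip_width'])"
```

```text
eef [0.4431 0.1486 0.1099] toolx az -2.759 tooly az 1.953 tilt [-0.0027 -0.0009]
tool delta [-0.0038 -0.      0.0879]
[-0.1625  0.    ] 0.024978121231707076
```

Converted, 0.087 m / 0.6 = 0.145, -0.02 m / 0.6 = -0.0333.

Call:
jog_arm:
  rows: {"offsets":[[0,0,0,-0.005,0,0.0833,0.025],[0,0,0,-0.005,0,0.1333,0.025],[0,0,0,-0.005,0,0.145,0.025],[0,0,0,-0.005,0,0.145,0.025],[0,0,0,-0.0333,0,0.145,0.025],[0,0,0,-0.0583,0,0.145,0.025],[0,0,0,-0.0833,0,0.145,0.025],[0,0,0,-0.1083,0,0.145,0.025],[0,0,0,-0.125,0,0.145,0.025],[0,0,0,-0.125,0,0.145,0.025]]}

```text
clock: 10.28
eef_pos: [0.5151, 0.1775, 0.0253]
tool_rot: [-0.19, 0.982, 0.0, 0.001]
ft_force: [-0.3, 0.3, -0.1]
grip_width: 0.0245
grasp_force: 0.0
```

Run:
```python
from h import *
c=imaging.calibration('wrist');p,d=imaging.camera('wrist');s=dict(p=p,d=d,**c);np.savez('w6.npz',**s)
cv2.imwrite('pics/w6.png',cv2.resize(p[:,:,::-1],(800,600),interpolation=2))
print(rig(get_obs()['eef_pos']));rel(world(-.042,0,.026))
```

```text
[-0.0859  0.    ]
eef [0.5143 0.1772 0.025 ] toolx az -2.759 tooly az 1.954 tilt [0.0013 0.0004]
tool delta [-0.0439 -0.0001 -0.001 ]
```

View pics/w6.png

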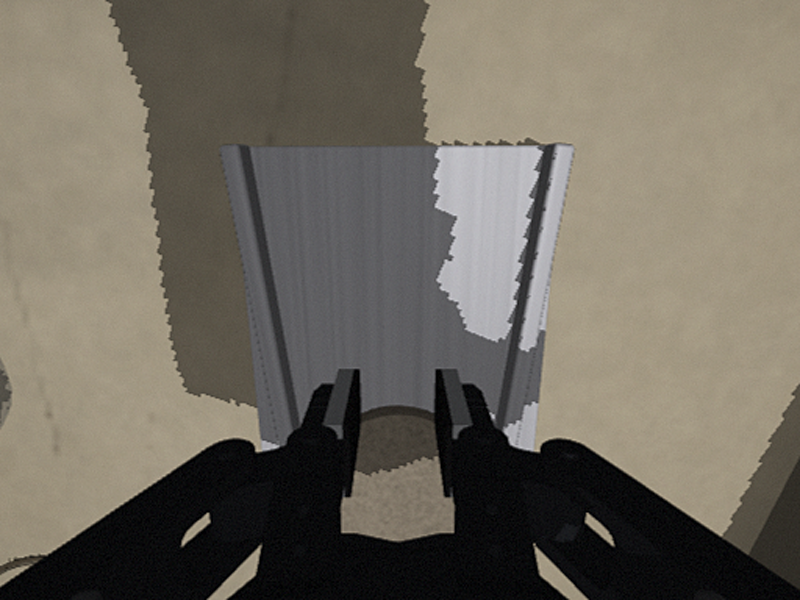

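Run:
```python
from h import *
s=load('w6.npz');print(rig(plane_pt(s,398*.64,410*.64,.028)));X=cloud(s)
for v in (415,430,445,460,475,500): q=depth_pt(s,398*.64,v*.64); print(rig(q),q[2].round(4))
```

```text
[-0.0794  0.0011]
[-0.0771  0.0011] 0.0273
[-0.0719  0.0011] 0.0283
[-0.0659  0.0011] 0.028
[-0.0598  0.0011] 0.0278
[-0.0544  0.0011] 0.0289
[-0.0453  0.0011] 0.0306
```

Converted, -0.051 m / 0.6 = -0.085, -0.048 m / 0.6 = -0.08.

Call:
jog_arm:
  rows: {"offsets":[[0,0,0,-0.02,0,-0.0017,0.025],[0,0,0,-0.0367,0,-0.0017,0.025],[0,0,0,-0.05,0,-0.0017,0.025],[0,0,0,-0.06,0,-0.0017,0.025],[0,0,0,-0.07,0,-0.0017,0.025],[0,0,0,-0.08,0,-0.0017,0.025],[0,0,0,-0.085,0,-0.0017,0.025],[0,0,0,-0.085,0,-0.0017,0.025]]}

```text
clock: 11.32
eef_pos: [0.5615, 0.1962, 0.0249]
tool_rot: [-0.19, 0.982, 0.0, 0.0]
ft_force: [0.2, -0.2, -0.2]
grip_width: 0.0249
grasp_force: 0.0
```

Run:
```python
from h import *
print(rig(get_obs()['eef_pos']))
s=dict(imaging.calibration('scene'));s['p'],s['d']=imaging.camera('scene');q=dict(imaging.calibration('side'));q['p'],q['d']=imaging.camera('side')
w=dict(imaging.calibration('wrist'));w['p'],w['d']=imaging.camera('wrist')
a=cv2.resize(w['p'][:,:,::-1],(400,300));
b=cv2.resize(q['p'][225:285,190:320,::-1],(400,300),interpolation=2);c=cv2.resize(s['p'][110:200,160:280,::-1],(400,300),interpolation=2)
cv2.imwrite('pics/p7.png',np.vstack([np.hstack([a,b]),np.hstack([c,c*0])]))
```

```text
[-0.035   0.0001]
```

View pics/p7.png

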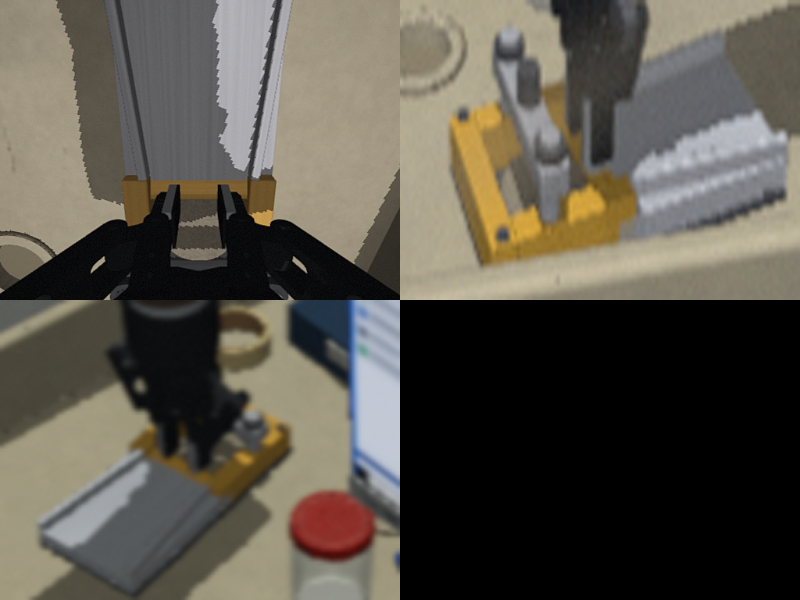

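The stone appears to have dropped into the pocket. I'll raise and measure.

The manual's scale: shifts go in shares of 60 cm and turns go in shares of pi rad. Converting my numbers, -0.14 m / 0.6 = -0.2333, -0.03 m / 0.6 = -0.05.

Call:
jog_arm:
  rows: {"offsets":[[0,0,0,0.0167,0,-0.05,0.025],[0,0,0,0.05,0,-0.15,0.025],[0,0,0,0.0667,0,-0.2333,0.085],[0,0,0,0.0667,0,-0.2333,0.085],[0,0,0,0.0667,0,-0.2333,0.085]]}

```text
clock: 12.1
eef_pos: [0.5237, 0.1811, 0.1651]
tool_rot: [-0.19, 0.982, 0.0, 0.0]
ft_force: [-0.4, 0.2, 0.5]
grip_width: 0.0781
grasp_force: 0.0
```

Add to h.py:
```python
def pocket(z,tag):
    s=dict(imaging.calibration('wrist'));s['p'],s['d']=imaging.camera('wrist');np.savez(tag+'.npz',**s)
    X=cloud(s);o=X.reshape(-1,3);rx=(o[:,:2]-O)@RZ.T
    m=(abs(rx[:,0])<.034)&(abs(rx[:,1])<.034)&(o[:,2]<.036);P=np.c_[rx[m],o[m,2]];h,e=np.histogram(P[:,2],np.arange(-.002,.036,.002));print('zhist',dict(zip((e[:-1]*1000).round().astype(int).tolist(),h.tolist())))
    t=P[abs(P[:,2]-z)<.0025];A=np.c_[t[:,:2],np.ones(len(t))];print('plane',np.linalg.lstsq(A,t[:,2],rcond=None)[0].round(4),'x',t[:,0].min().round(4),t[:,0].max().round(4),'y',t[:,1].min().round(4),t[:,1].max().round(4),len(t))
    return s
```

Run:
```python
from h import *
pocket(.013,'w8');print(rig(get_obs()['eef_pos']));rel([.5474,-.1637,.10])
```

```text
zhist {-2: 0, 0: 0, 2: 82, 4: 275, 6: 25, 8: 26, 10: 255, 12: 1596, 14: 74, 16: 8, 18: 12, 20: 34, 22: 54, 24: 14, 26: 15, 28: 79, 30: 10, 32: 1}
plane [-0.0021 -0.0036  0.0128] x -0.0288 0.018 y -0.0317 0.0314 1918
[-0.0763  0.0001]
eef [0.5232 0.1809 0.1641] toolx az -2.758 tooly az 1.954 tilt [-0.002  -0.0007]
tool delta [ 0.1062 -0.3286  0.0643]
```

The stone is flat in the pocket: top at z 13 mm, centre about x +1 mm. Now the grid plate, with the path bowed away from the monitor.

Converted, -0.329 m / 0.6 = -0.5483, -0.155 m / 0.6 = -0.2583, 0.628 rad / 3.1416 = 0.1999.

Call:
jog_arm:
  rows: {"offsets":[[0,0,0.0955,0.1633,-0.2583,0,0.085],[0,0,0.1592,0.1633,-0.2583,0,0.085],[0,0,0.1999,0.1633,-0.2583,0,0.085],[0,0,0.1999,0.1667,-0.3333,0,0.085],[0,0,0.1999,0.1767,-0.5483,0,0.085],[0,0,0.1999,0.1767,-0.5483,0.0333,0.085],[0,0,0.1999,0.1767,-0.5483,0.0667,0.085],[0,0,0.1999,0.1767,-0.5483,0.0733,0.085],[0,0,0.1999,0.1767,-0.5483,0.0733,0.085]]}

```text
clock: 13.28
eef_pos: [0.5477, -0.1627, 0.1201]
tool_rot: [0.122, 0.993, 0.0, -0.002]
ft_force: [1.5, -0.9, 0.3]
grip_width: 0.0848
grasp_force: 0.0
```

Run:
```python
from h import *
s=dict(imaging.calibration('wrist'));s['p'],s['d']=imaging.camera('wrist');np.savez('w9.npz',**s)
f=discfit(s,(.5474,-.1637),.006,tol=.0025);print(f);rel([*f[1],0.0])
cv2.imwrite('pics/w9.png',cv2.resize(s['p'][:,:,::-1],(640,480)))
```

```text
(3185, array([ 0.5473, -0.1636]), 0.0299, np.float64(0.0049), array([ 0.5471, -0.1636,  0.0059]))
eef [ 0.5484 -0.1627  0.1211] toolx az 2.898 tooly az 1.327 tilt [-0.001   0.0005]
tool delta [ 0.0007 -0.0012  0.1211]
```

View pics/w9.png

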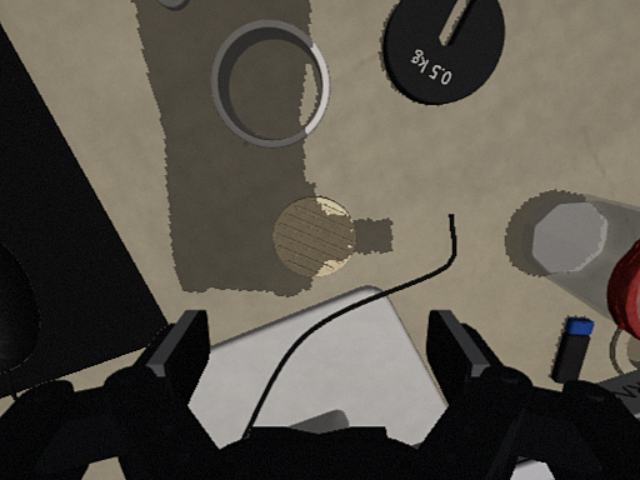

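The grid plate is at (315,237), centred between the fingers with free space on both sides. Grasp and lift.

Converted, 0.1185 m / 0.6 = 0.1975, 0.11 m / 0.6 = 0.1833.

Call:
jog_arm:
  rows: {"offsets":[[0,0,0,0.0017,-0.0017,0.1,0.085],[0,0,0,0.0017,-0.0017,0.1833,0.085],[0,0,0,0.0017,-0.0017,0.1975,0.085],[0,0,0,0.0017,-0.0017,0.1975,0.085],[0,0,0,0.0017,-0.0017,0.1975,0.05],[0,0,0,0.0017,-0.0017,0.1975,0.05],[0,0,0,0.0017,-0.0017,0.1975,0.05],[0,0,0,0.0017,-0.0017,0.1975,0.05]]}

```text
clock: 14.32
eef_pos: [0.5477, -0.1645, 0.0033]
tool_rot: [0.122, 0.993, -0.0, 0.0]
ft_force: [0.7, 0.1, 0.4]
grip_width: 0.0502
grasp_force: 0.0
```

Call:
jog_arm:
  rows: {"offsets":[[0,0,0,0,0,-0.05,0.05],[0,0,0,0,0,-0.15,0.05],[0,0,0,0,0,-0.2583,0.05],[0,0,0,0,0,-0.2583,0.05]]}

```text
clock: 14.82
eef_pos: [0.5512, -0.1656, 0.1642]
tool_rot: [0.122, 0.992, -0.001, 0.006]
ft_force: [-0.1, 0.8, 0.5]
grip_width: 0.0503
grasp_force: 0.0Traceback (most recent call last):
```

Add to h.py:
```python
def held():
    s=dict(imaging.calibration('wrist'));o=get_obs();s['p'],s['d']=imaging.camera('wrist');T=Rotation.from_quat(o['tool_rot'])
    Y=(cloud(s)-o['eef_pos'])@T.as_matrix();u=np.zeros((384,512),'u1');cv2.ellipse(u,(256,247),(40,42),0,0,360,1,-1)
    p=Y[(u>0)&(Y[...,2]>-.04)&(Y[...,2]<.02)];A=np.c_[p[:,:2],np.ones(len(p))];k=np.linalg.lstsq(A,p[:,2],rcond=None)[0]
    B=(abs(Y[...,2]-Y[...,0]*k[0]-Y[...,1]*k[1]-k[2])<.004)&(abs(Y[...,0])<.05)&(abs(Y[...,1])<.02);q=Y[B]
    print('held plane',k.round(4),len(p),'x',q[:,0].min(),q[:,0].max())
```

```bash
python3 -c "
from h import *
held();rel(world(-.108,0,.14))"
```

```text
  File "<string>", line 3, in <module>
    held();rel(world(-.108,0,.14))
    ~~~~^^
  File "h.py", line 37, in held
    print('held plane',k.round(4),len(p),'x',q[:,0].min(),q[:,0].max())
                                             ~~~~~~~~~~^^
    return umr_minimum(a, axis, None, out, keepdims, initial, where)
ValueError: zero-size array to reduction operation minimum which has no identity
```

The fingers closed above the thin plate. I'll check its position and retry about 5 mm deeper.

Converted, 0.03 m / 0.6 = 0.05.

Call:
jog_arm:
  rows: {"offsets":[[0,0,0,0,0,0.05,0.085],[0,0,0,0,0,0.05,0.085],[0,0,0,0,0,0.05,0.085]]}

```text
clock: 15.25
eef_pos: [0.5468, -0.1642, 0.1271]
tool_rot: [0.122, 0.993, 0.0, -0.001]
ft_force: [0.5, 0.0, 0.0]
grip_width: 0.0847
grasp_force: 0.0
```

Run:
```python
from h import *
s=dict(imaging.calibration('wrist'));s['p'],s['d']=imaging.camera('wrist')
f=discfit(s,(.5474,-.1637),.006,tol=.0025);print(f);rel([*f[1],-.002])
```

```text
(3018, array([ 0.5472, -0.1638]), 0.0299, np.float64(0.0049), array([ 0.5472, -0.1638,  0.0059]))
eef [ 0.5474 -0.1644  0.1277] toolx az 2.897 tooly az 1.326 tilt [-0.0005  0.0002]
tool delta [0.0003 0.0005 0.1297]
```

Converted, 0.13 m / 0.6 = 0.2167, 0.115 m / 0.6 = 0.1917.

Call:
jog_arm:
  rows: {"offsets":[[0,0,0,0,0,0.1,0.085],[0,0,0,0,0,0.1917,0.085],[0,0,0,0,0,0.2167,0.085],[0,0,0,0,0,0.2167,0.085],[0,0,0,0,0,0.2167,0.05],[0,0,0,0,0,0.2167,0.05],[0,0,0,0,0,0.2167,0.05],[0,0,0,0,0,0.2167,0.05]]}

```text
clock: 16.3
eef_pos: [0.5496, -0.1658, 0.002]
tool_rot: [0.122, 0.992, -0.001, 0.003]
ft_force: [-2.8, -1.3, 11.7]
grip_width: 0.0501
grasp_force: 5.9
```

Call:
jog_arm:
  rows: {"offsets":[[0,0,0,0,0,0,0.04],[0,0,0,0,0,0,0.04],[0,0,0,0,0,0,0.04]]}

```text
clock: 16.68
eef_pos: [0.5512, -0.1654, 0.0035]
tool_rot: [0.122, 0.993, -0.001, 0.005]
ft_force: [-3.8, 0.8, 17.8]
grip_width: 0.0402
grasp_force: 8.9
```

The tips are riding on the ribs. I'll reopen, go lower and check the height before closing.

Converted, -0.1 m / 0.6 = -0.1667, -0.02 m / 0.6 = -0.0333.

Call:
jog_arm:
  rows: {"offsets":[[0,0,0,0,0,-0.0333,0.085],[0,0,0,0,0,-0.0333,0.085],[0,0,0,0,0,-0.0333,0.085],[0,0,0,0,0,-0.1667,0.085],[0,0,0,0,0,-0.1667,0.085],[0,0,0,0,0,-0.1667,0.085]]}

```text
clock: 17.42
eef_pos: [0.5484, -0.1647, 0.0989]
tool_rot: [0.122, 0.993, -0.0, 0.001]
ft_force: [0.1, 1.2, -0.6]
grip_width: 0.0848
grasp_force: 0.0
```

Run:
```python
from h import *
s=dict(imaging.calibration('wrist'));s['p'],s['d']=imaging.camera('wrist')
f=discfit(s,(.5474,-.1637),.006,tol=.0025);print(f);rel([*f[1],-.005])
```

```text
(3737, array([ 0.5473, -0.1637]), 0.0299, np.float64(0.0049), array([ 0.5474, -0.1638,  0.0059]))
eef [ 0.5472 -0.1643  0.0972] toolx az 2.897 tooly az 1.326 tilt [-0.0003  0.0001]
tool delta [0.     0.0006 0.1022]
```

Converted, 0.1025 m / 0.6 = 0.1708, 0.095 m / 0.6 = 0.1583.

Call:
jog_arm:
  rows: {"offsets":[[0,0,0,0,0,0.1,0.085],[0,0,0,0,0,0.1583,0.085],[0,0,0,0,0,0.1708,0.085],[0,0,0,0,0,0.1708,0.085],[0,0,0,0,0,0.1708,0.07],[0,0,0,0,0,0.1708,0.07],[0,0,0,0,0,0.1708,0.07]]}

```text
clock: 18.35
eef_pos: [0.5482, -0.1646, -0.0036]
tool_rot: [0.122, 0.993, -0.0, 0.001]
ft_force: [0.2, 0.2, -0.5]
grip_width: 0.0701
grasp_force: 0.0
```

```bash
python3 -c "
from h import *
rel([.5473,-.1637,-.005]);print(get_obs()['ft_force'])"
```

```text
eef [ 0.5482 -0.1646 -0.0036] toolx az 2.897 tooly az 1.326 tilt [ 0.002  -0.0006]
tool delta [0.0011 0.0006 0.0014]
[ 0.21527387  0.22355523 -0.53762379]
```

Call:
jog_arm:
  rows: {"offsets":[[0,0,0,0,0,0,0.06],[0,0,0,0,0,0,0.045],[0,0,0,0,0,0,0.045],[0,0,0,0,0,0,0.045],[0,0,0,0,0,0,0.045]]}

```text
clock: 18.98
eef_pos: [0.5477, -0.1646, -0.0034]
tool_rot: [0.122, 0.993, -0.0, 0.001]
ft_force: [-0.9, 0.1, 7.0]
grip_width: 0.0557
grasp_force: 61.8
```

Converted, -0.155 m / 0.6 = -0.2583, -0.09 m / 0.6 = -0.15.

Call:
jog_arm:
  rows: {"offsets":[[0,0,0,0,0,-0.05,0.045],[0,0,0,0,0,-0.15,0.045],[0,0,0,0,0,-0.2583,0.045],[0,0,0,0,0,-0.2583,0.045]]}

```text
clock: 19.48
eef_pos: [0.5512, -0.1655, 0.1565]
tool_rot: [0.122, 0.993, -0.001, 0.006]
ft_force: [0.1, 0.8, -0.6]
grip_width: 0.0554
grasp_force: 63.8
```

Run:
```python
from h import *
held();rel(world(-.108,0,.15));print(get_obs()['grip_width'],get_obs()['grasp_force'])
```

```text
held plane [ 0.0047 -0.0005 -0.0084] 5375 x -0.02950018836235604 0.030289192569361943
eef [ 0.5494 -0.1649  0.1536] toolx az 2.897 tooly az 1.326 tilt [ 0.0065 -0.0019]
tool delta [0.1349 0.3104 0.0026]
0.05513803925205426 63.78631829051301
```

The plate is held level, with its bottom about 3.4 mm above the TCP. I'll carry it to the deck.

Converted, 0.3104 m / 0.6 = 0.5173, 0.135 m / 0.6 = 0.225, 0.944 rad / 3.1416 = 0.3005.

Call:
jog_arm:
  rows: {"offsets":[[0,0,0,0.0833,0.095,0,0.045],[0,0,0,0.166,0.19,0,0.045],[0,0,0,0.166,0.19,0,0.045],[0,0,0.3005,0.1833,0.2833,0,0.045],[0,0,0.3005,0.225,0.5173,0,0.045],[0,0,0.3005,0.225,0.5173,0,0.045],[0,0,0.3005,0.225,0.5173,0,0.045],[0,0,0.3005,0.225,0.5173,0,0.045],[0,0,0.3005,0.225,0.5173,0,0.045],[0,0,0.3005,0.225,0.5173,0,0.045]]}

```text
clock: 20.78
eef_pos: [0.4902, 0.1692, 0.1481]
tool_rot: [0.559, 0.829, -0.002, -0.001]
ft_force: [0.5, -0.3, -0.4]
grip_width: 0.0553
grasp_force: 63.8
```

```bash
python3 -c "
from h import *
held();rel(world(-.108,0,.020))"
```

```text
held plane [ 0.0051  0.0016 -0.0085] 5374 x -0.028393761348388134 0.03147507043175521
eef [0.4904 0.1691 0.1485] toolx az 1.954 tooly az 0.383 tilt [-0.0035 -0.0012]
tool delta [-0.0014  0.0035  0.1285]
```

Converted, 0.128 m / 0.6 = 0.2133, 0.125 m / 0.6 = 0.2083.

Call:
jog_arm:
  rows: {"offsets":[[0,0,0,-0.0017,0.005,0.1,0.045],[0,0,0,-0.0017,0.005,0.1917,0.045],[0,0,0,-0.0017,0.005,0.2083,0.045],[0,0,0,-0.0017,0.005,0.2133,0.045],[0,0,0,-0.0017,0.005,0.2133,0.045],[0,0,0,-0.0017,0.005,0.2133,0.045]]}

```text
clock: 21.58
eef_pos: [0.4965, 0.1703, 0.0243]
tool_rot: [0.56, 0.829, 0.002, 0.001]
ft_force: [-0.2, 0.2, -0.8]
grip_width: 0.0549
grasp_force: 64.1
```

Call:
jog_arm:
  rows: {"offsets":[[0,0,0,0,0,0.0033,0.045],[0,0,0,0,0,0.0033,0.045]]}

```text
clock: 21.82
eef_pos: [0.495, 0.1698, 0.0207]
tool_rot: [0.56, 0.829, 0.0, 0.0]
ft_force: [0.2, 0.1, -0.5]
grip_width: 0.0551
grasp_force: 64.1
```

Converted, 0.002 m / 0.6 = 0.0033.

Call:
jog_arm:
  rows: {"offsets":[[0,0,0,0,0,0.0033,0.045],[0,0,0,0,0,0.0033,0.045]]}

```text
clock: 22.08
eef_pos: [0.4946, 0.1697, 0.0181]
tool_rot: [0.56, 0.829, -0.0, -0.0]
ft_force: [0.7, -1.2, -1.1]
grip_width: 0.0555
grasp_force: 64.1
```

Call:
jog_arm:
  rows: {"offsets":[[0,0,0,0,0,0.0033,0.045],[0,0,0,0,0,0.0033,0.045]]}

```text
clock: 22.32
eef_pos: [0.495, 0.1697, 0.0167]
tool_rot: [0.56, 0.828, 0.0, 0.0]
ft_force: [-0.8, -1.1, 3.3]
grip_width: 0.0551
grasp_force: 64.6
```

Touching. Release, rise, then go behind as before.

Converted, -0.09 m / 0.6 = -0.15, -0.03 m / 0.6 = -0.05.

Call:
jog_arm:
  rows: {"offsets":[[0,0,0,0,0,0,0.074],[0,0,0,0,0,0,0.074],[0,0,0,0,0,0,0.074],[0,0,0,0,0,-0.05,0.074],[0,0,0,0,0,-0.15,0.074],[0,0,0,0,0,-0.15,0.074]]}

```text
clock: 23.08
eef_pos: [0.4988, 0.171, 0.1113]
tool_rot: [0.56, 0.828, 0.004, 0.003]
ft_force: [0.6, 0.5, 1.2]
grip_width: 0.0739
grasp_force: 0.0
```

Run:
```python
from h import *
s=dict(imaging.calibration('wrist'));s['p'],s['d']=imaging.camera('wrist');X=cloud(s);np.savez('w10.npz',**s)
f=discfit(s,(.494,.169),.025,rmax=.033,tol=.002);print(f,rig(f[1]))
rel(world(-.161,0,.10))
```

```text
(3927, array([0.4953, 0.1716]), 0.03, np.float64(0.0249), array([0.4956, 0.1714, 0.025 ])) [-0.1056  0.0019]
eef [0.4969 0.1704 0.1088] toolx az 1.953 tooly az 0.382 tilt [0.0057 0.002 ]
tool delta [-0.0002 -0.0566  0.0085]
```

Converted, -0.054 m / 0.6 = -0.09, -1.571 rad / 3.1416 = -0.5001.

Call:
jog_arm:
  rows: {"offsets":[[0,0,-0.5001,0,-0.09,0,0.025],[0,0,-0.5001,0,-0.09,0,0.025],[0,0,-0.5001,0,-0.09,0,0.025],[0,0,-0.5001,0,-0.09,0,0.025],[0,0,-0.5001,0,-0.09,0,0.025],[0,0,-0.5001,0,-0.09,0,0.025],[0,0,-0.5001,0,-0.09,0,0.025],[0,0,-0.5001,0,-0.09,0,0.025],[0,0,-0.5001,0,-0.09,0,0.025],[0,0,-0.5001,0,-0.09,0,0.025]]}

```text
clock: 24.38
eef_pos: [0.4437, 0.1492, 0.105]
tool_rot: [-0.19, 0.982, -0.0, -0.001]
ft_force: [-0.3, 0.3, 0.6]
grip_width: 0.0254
grasp_force: 0.0
```

```bash
python3 -c "
from h import *
rel(world(-.159,0.001,.022));print(rig(get_obs()['eef_pos']))"
```

```text
eef [0.4437 0.1492 0.105 ] toolx az -2.760 tooly az 1.952 tilt [-0.0025 -0.0008]
tool delta [-0.003   0.0006  0.083 ]
[-0.1618  0.0004]
```

Converted, 0.0845 m / 0.6 = 0.1408, 0.075 m / 0.6 = 0.125.

Call:
jog_arm:
  rows: {"offsets":[[0,0,0,-0.0017,0,0.0833,0.025],[0,0,0,-0.0033,0,0.125,0.025],[0,0,0,-0.0033,0,0.1408,0.025],[0,0,0,-0.0033,0,0.1408,0.025],[0,0,0,-0.03,0,0.1408,0.025],[0,0,0,-0.055,0,0.1408,0.025],[0,0,0,-0.08,0,0.1408,0.025],[0,0,0,-0.105,0,0.1408,0.025],[0,0,0,-0.1217,0,0.1408,0.025],[0,0,0,-0.1217,0,0.1408,0.025]]}

```text
clock: 25.62
eef_pos: [0.5134, 0.1771, 0.0222]
tool_rot: [-0.19, 0.982, 0.0, 0.001]
ft_force: [-0.4, 0.0, -1.0]
grip_width: 0.0247
grasp_force: 0.0
```

Run:
```python
from h import *
s=dict(imaging.calibration('wrist'));s['p'],s['d']=imaging.camera('wrist');X=cloud(s);np.savez('w11.npz',**s)
for v in (395,405,415,430,445,460,475): q=depth_pt(s,398*.64,v*.64); print(rig(q),q[2].round(4))
print(rig(get_obs()['eef_pos']));rel(world(-.034,0,.025))
```

```text
[-0.0838  0.0014] 0.0195
[-0.0807  0.0014] 0.0207
[-0.0789  0.0013] 0.0243
[-0.0735  0.0013] 0.0248
[-0.0689  0.0013] 0.0267
[-0.0617  0.0014] 0.025
[-0.0551  0.0014] 0.0243
[-0.0875  0.0003]
eef [0.5127 0.1769 0.022 ] toolx az -2.760 tooly az 1.953 tilt [0.0004 0.0002]
tool delta [-0.0535 -0.0003 -0.003 ]
```

Converted, -0.053 m / 0.6 = -0.0883, -0.034 m / 0.6 = -0.0567.

Call:
jog_arm:
  rows: {"offsets":[[0,0,0,-0.02,0,0,0.025],[0,0,0,-0.0367,0,0,0.025],[0,0,0,-0.0433,0,-0.005,0.025],[0,0,0,-0.0567,0,-0.005,0.025],[0,0,0,-0.0667,0,-0.005,0.025],[0,0,0,-0.0767,0,-0.005,0.025],[0,0,0,-0.0883,0,-0.005,0.025],[0,0,0,-0.0883,0,-0.005,0.025]]}

```text
clock: 26.68
eef_pos: [0.5625, 0.1969, 0.0249]
tool_rot: [-0.19, 0.982, 0.0, 0.0]
ft_force: [-0.1, 0.1, 0.1]
grip_width: 0.0249
grasp_force: 0.0
```

Call:
jog_arm:
  rows: {"offsets":[[0,0,0,0.0167,0,-0.05,0.025],[0,0,0,0.05,0,-0.15,0.025],[0,0,0,0.0667,0,-0.2333,0.025],[0,0,0,0.0667,0,-0.2333,0.025],[0,0,0,0.0667,0,-0.2333,0.025]]}

```text
clock: 27.3
eef_pos: [0.5243, 0.1816, 0.1647]
tool_rot: [-0.19, 0.982, 0.0, 0.0]
ft_force: [-0.9, 0.7, 0.5]
grip_width: 0.0249
grasp_force: 0.0
```

Run:
```python
from h import *
s=pocket(.018,'w12');a=cv2.resize(s['p'][:,:,::-1],(400,300))
p,d=imaging.camera('side');b=cv2.resize(p[225:285,190:320,::-1],(400,300),interpolation=2)
cv2.imwrite('pics/p12.png',np.hstack([a,b]))
```

```text
zhist {-2: 0, 0: 0, 2: 40, 4: 149, 6: 16, 8: 14, 10: 20, 12: 9, 14: 30, 16: 745, 18: 854, 20: 146, 22: 102, 24: 8, 26: 2, 28: 28, 30: 3, 32: 0}
plane [ 0.0042 -0.0009  0.0183] x -0.0298 0.0143 y -0.0316 0.0274 1680
```

View pics/p12.png

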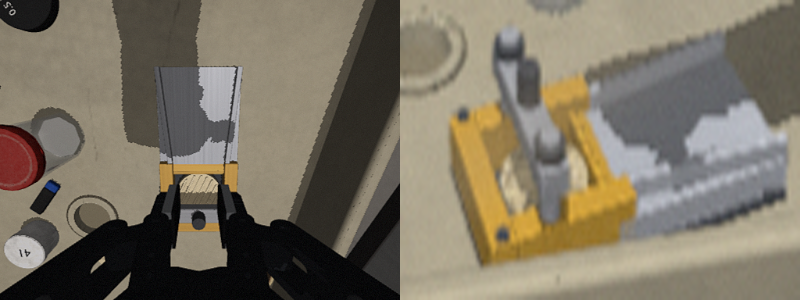

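The grid plate lies flat in the pocket with its ribs up, solid top at z 18 mm, and the robot is clear of everything.

```bash
python3 -c "
from workcell import workorder
print(workorder.job_done())"
```

```text
the job is handed in; nothing more can be done
None
```

The job is handed in: by the last measurements the stone lies flat in the pocket with the grid plate flat on top, ribs up, and the weight, ring, pad and jar were left alone; the judge's verdict was not shown.

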